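# Pour the beech dowels onto the grooved gluing rack

### The arm

A 6-joint arm with a two-finger parallel gripper is mounted at the origin on the work surface. World frame = base frame: x ahead of the robot, y to its left, z up, the work surface at z = 0. Lengths are in m, angles in rad, forces in N, time in s.
With the tool pointing down it reaches from about 0.25 to 0.775 m from the base axis. Payload 4 kg.
Tool frame: the origin (TCP) lies at the very end of the fingers, on their centre line; the grasp point (between the pads) lies 19 mm behind it (robot.hold_point_z is the distance from the TCP to the grasp point, in m); z points along the fingers, y is the line along which they close (so a half turn about z gives the same grasp; the last joint's range is limited). The gripper opens to 94 mm and grips with 3 to 60 N. Pads are 16 mm wide; open, the fingers measure 119 mm over their backs; the gripper's body (75 mm by 177 mm) begins 78 mm behind the grasp point.
Start: joints at [-1.31, 0.087, 1.371, -0, 1.684, -0.103], TCP at [0.196, -0.514, 0.206] pointing down, gripper open.
Joint ranges: [-3.1, 3.1], [-0.76, 2.03], [0.27, 2.55], [-1.08, 4.22], [0.17, 2.65], [-2.57, 2.57]. Speed limits (rad/s): [2.79, 2.79, 3.14, 3.14, 3.14, 3.14].

### API

Orientations are given as [roll, pitch, yaw] about the fixed x, y, z axes, in that order (R = Rz(yaw) Ry(pitch) Rx(roll)).
In Python, from bench import robot gives the robot as it stands.
- The arm moves only by the tool carry_out, never from a script. Its argument "steps" is a list of rows, each a list of 3 entries, a list of its own where there are three numbers: the shift along the tool's x, y, z in m, then the turn about the tool's z in units of 10 degrees (1.0 is 10 degrees), then the closure, from -1 (fully open) to 1 (shut). In form: [[[tx, ty, tz], roll, jaw], ...]. A call has 1 to 10 rows; each row is the pose to reach, as a shift and turn from the pose commanded when the call began, along the tool's axes at that moment; what a row does not reach only later rows make up. A row lasts 1/8 s, in which the tool goes at most 62.5 mm and 10.7 degrees, less where a joint would pass 70% of its speed; a pose out of reach is approached as far as the arm can. A call with a gripper value outside its range is refused whole. The fingers move at their own pace and stop on an object; the grip force is fixed at half the most. Time passes only in rows, so rows that repeat a pose let the fingers close. It gives the time, the measured TCP pose, the force, the opening and the grip force at its end, in the units of the state.
- robot.get_obs(): the state, without advancing time (a new reading comes with each control period).
- robot.snapshot(name): name is "scene" or "top" or "wrist"; returns a dict with "image" (480x640x3 uint8, red, green, blue), "z_map" (480x640 float32, m along the optical axis (not along the pixel's ray), 0 where there is no reading), "mtx" (3x3 intrinsics, pixels), "R" (3x3) and "t" (3): a world point X has camera coordinates R X + t. Camera axes: x right, y down, z forward; pixel columns grow to the right and rows downward; lengths in m; the calibration is good to about 2 mm. A picture is of the moment at which its call begins.
- robot.close_job(): hands the job in; it is judged then, once.
The state is a dict: "time": time; "joint_positions": joint angles; "qvel": joint speeds; "joint_torque": joint torques, N m; "tool_pos": TCP position; "ee_rot": TCP orientation; "wrist_force": force on the tool from outside, world axes, zero at the start; "wrist_torque": the same for the moment, N m; "width": finger opening in m; "finger_force": force on a finger pad.
Only numpy, scipy, OpenCV 4.12 (cv2) and the standard library are available. Lean on these libraries where they do the work, as an engineer would, in place of code of your own. Each camera call takes 0.05 s, during which the arm holds its last target. There are 200 camera calls.

### The job

Lift the white scoop that holds the two round beech dowels and tip it, lip low over the ramp of the grooved wooden rack, so that both dowels roll out and settle in the rack's grooves, one to a groove. Pour them without touching them with the fingers or dropping or flinging them, then stand the empty scoop upright on the bench and let go.

Things in the scene. Friction and masses are not known exactly. Their poses are not given: they have to be found in the camera images.
- scoop: White scoop 70 x 108 x 38 mm (x,y,z), 160 g, holding the dowels. Origin: underside centre, z up. Open front at -x: lip edge x=-35, z=20; floor sinks 12 deg to z=6 at the back wall, x=30. Tip lip-down 35-45 deg to pour. Dark handle slab at the back, x 30 to 44, y -20 to 20, top z=88: pinch along x at z=68 (dowel tops z=30). A blue scoop with square strips is not wanted.
- rack: Wooden rack 180 x 140 mm, fixed. Origin on its underside, z up; x -87 to 93. Its bed slopes 11 deg down to -x, with six V grooves along y, 17.5 apart: a dowel at rest in one has its centre at x=-55 to 32, z=20 to 37. Ramp climbs from x=42, z=34 to x=93, z=53: pour there, towards -x, scoop at the rack's yaw. Side walls: inner faces y=-65, 65, top z=58; stop block at x=-67, top z=40.
- dowel_a: Round pale beech dowel, 16 mm in diameter, 90 mm long, 14 g. Origin at its centre, axis along its own y. It starts in the white scoop against the back wall, lying along the scoop's y.
- dowel_b: Second beech dowel, the same; it starts in the white scoop beside the first, nearer the lip.
Mind the look-alikes: they are no part of the job. Leave any purple or red look-alike of the dowel_b alone.

How it is judged:
By the outcome, as a careful person would: the job done as asked, in the order asked, and still so for the second after the job is handed in, with the robot touching nothing.
It also fails if it takes over 61 s, if anything falls off the work surface, if the arm or the gripper's body presses on something with over 40 N, if the wrist force passes 120 N, or if a joint passes its speed limit or range.

## Working session

There is one attempt and no reset: what is moved stays moved. The work goes in short steps, Python scripts to look and compute and a tool call to move; the robot and the scene stay as the last step left them, time stands still between calls to the robot, and variables do not carry over. Pictures are saved under pics/ and viewed, at most 10 in all, crops included, and the job is handed in when it is done.

Besides the shell and the picture viewer there is one more tool, called after ">>>" as name(argument=value, ...) on one line, values as JSON. carry_out: Moves the arm, as the interface text tells. Its arguments: {"type":"object","properties":{"steps":{"type":"array","items":{"type":"array"}}},"required":["steps"]}

```bash
mkdir -p pics; ls; python3 - <<'E'
from bench import robot
import cv2,numpy as np,pickle
o=robot.get_obs();print(o, robot.hold_point_z)
d={}
for n in("scene","top"):
    s=robot.snapshot(n);d[n]=s;cv2.imwrite(f"pics/{n}0.png",s["image"][:,:,::-1]);print(n,s["mtx"],s["R"],s["t"])
pickle.dump(d,open("s0.pkl","wb"))
E
```

```text
pics
{'time': 0.0, 'joint_positions': array([-1.31011875e+00,  8.79481712e-02,  1.37222292e+00, -5.15451136e-05,
        1.68359195e+00, -1.03123048e-01]), 'qvel': array([ 3.48155435e-04, -8.77440587e-05, -6.12256056e-04,  1.35735412e-04,
        4.88743516e-04,  9.30365048e-04]), 'joint_torque': array([-6.25073335e-04, -3.40176666e+01, -3.02428901e+01,  7.18751061e-02,
        3.28796741e-02, -1.39007248e-04]), 'tool_pos': array([ 0.19553282, -0.51349124,  0.2043238 ]), 'ee_rot': array([-3.13942852e+00, -1.72463116e-04,  3.63794694e-01]), 'wrist_force': array([-0.2524353 ,  0.13550083, -0.62130067]), 'wrist_torque': array([-0.01230117, -0.05357895, -0.04335543]), 'finger_force': 0.0, 'width': 0.09431733554813111} 0.0188
scene [[533.45739567   0.         317.19115272]
 [  0.         533.45739567 239.7666835 ]
 [  0.           0.           1.        ]] [[-0.19802267  0.980112    0.0129418 ]
 [ 0.79111093  0.16760438 -0.58826207]
 [-0.57873182 -0.10625082 -0.80856679]] [ 0.0675305  -0.41266813  1.26251604]
top [[602.98522554   0.         320.83283148]
 [  0.         602.98522554 240.93498506]
 [  0.           0.           1.        ]] [[ 2.45569351e-03 -9.99916890e-01 -1.26563575e-02]
 [-9.87876420e-01 -4.61166361e-04 -1.55241638e-01]
 [ 1.55222899e-01  1.28841430e-02 -9.87795450e-01]] [0.05945459 0.5408372  0.95167637]
```

View pics/top0.png

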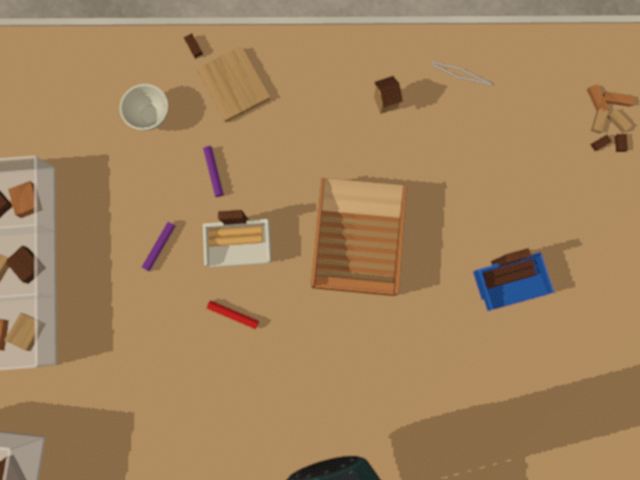

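View pics/scene0.png

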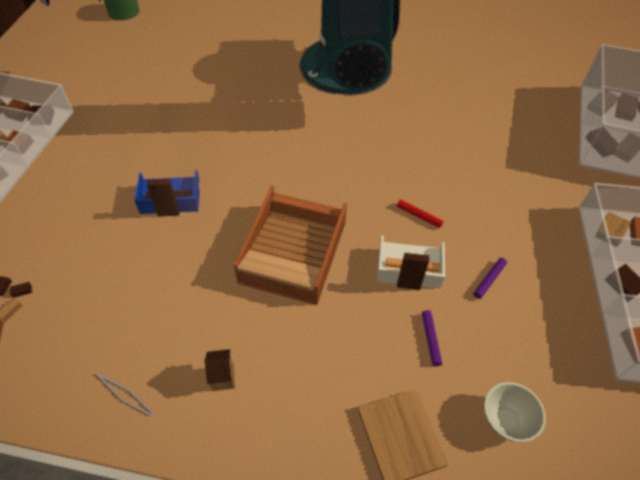

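Top view: the white scoop is at about (237,240) with its handle at (232,216), so its lip faces the robot. The rack is at about (360,238), with the pale ramp at its far (+x) side. Moves turn only about the tool's z, so my plan is to pinch the handle along scoop y. The scoop can then pivot in the grip when its front face is pushed against the ramp's end.

```bash
cat > h.py <<'E'
import numpy as np,cv2
def cloud(s):
    v,u=np.mgrid[:480,:640];z=s["z_map"];K=s["mtx"]
    c=np.stack([(u-K[0,2])/K[0,0]*z,(v-K[1,2])/K[1,1]*z,z],-1)
    P=(c-s["t"])@s["R"]; P[z==0]=np.nan; return P
def box(P):
    r=cv2.minAreaRect((P[:,:2]*1000).astype(np.float32));return np.round(r[0],1),np.round(r[1],1),round(r[2],2)
E
python3 - <<'E'
import pickle,numpy as np
from h import *
d=pickle.load(open("s0.pkl","rb"))
wins={"top":{"scoop":(195,278,205,272),"rack":(305,412,172,302),"block":(370,408,72,116)},"scene":{"scoop":(370,452,228,295),"rack":(230,352,182,305),"block":(200,240,345,392)}}
for n,w in wins.items():
    P=cloud(d[n])
    print(n,"table z",np.nanmedian(P[300:400,300:500,2]))
    for k,(a,b,c,e) in w.items():
        Q=P[c:e,a:b].reshape(-1,3);Q=Q[Q[:,2]>0.012]
        print(k,len(Q),box(Q),np.round(np.percentile(Q[:,2],[5,50,95,99.5]),4))
        if k=="scoop":
            print(" handle",box(Q[Q[:,2]>.08]),(Q[:,2]>.08).sum(),"walls",box(Q[Q[:,2]<.045]))
        if k=="rack":print(" walltop",box(Q[Q[:,2]>.054]))
E
```

```text
top table z 0.0002420173819819476
scoop 3068 (array([545. , 202.6]), array([ 80.3, 108.7]), 3.95) [0.0136 0.0226 0.0865 0.0898]
 handle (array([577.6, 204.9]), array([15. , 40.1]), 3.95) 237 walls (array([544. , 202.6]), array([ 78.5, 108.7]), 4.18)
rack 9342 (array([550.8,  -1.4]), array([142.3, 182.5]), 84.65) [0.0146 0.0325 0.0575 0.0604]
 walltop (array([549.7,  -1.3]), array([142.2, 179.8]), 84.66)
block 746 (array([799. , -53.2]), array([50.4, 35.2]), 18.5) [0.0178 0.0573 0.0707 0.0729]
scene table z 0.000765450135735293
scoop 2531 (array([544.3, 203. ]), array([ 83.3, 108. ]), 3.96) [0.015  0.0273 0.0881 0.0901]
 handle (array([577.3, 205.3]), array([16.3, 39.5]), 2.18) 259 walls (array([544.1, 203. ]), array([ 83., 108.]), 4.01)
rack 8124 (array([549.4,  -0.7]), array([142.8, 186.2]), 84.75) [0.0145 0.0328 0.0579 0.0603]
 walltop (array([550.4,  -0.9]), array([142.7, 181.6]), 84.71)
block 993 (array([798.3, -52.6]), array([51.1, 34.5]), 18.58) [0.0184 0.0582 0.0711 0.0733]
```

>>> carry_out(steps=[[[0.04,-0.035,0.0],0.2,-1],[[0.08,-0.07,0.0],0.4,-1],[[0.12,-0.105,0.01],0.6,-1],[[0.16,-0.14,0.02],0.8,-1],[[0.2,-0.175,0.02],1.0,-1],[[0.24,-0.21,0.03],1.2,-1],[[0.28,-0.245,0.03],1.4,-1],[[0.32,-0.28,0.03],1.69,-1],[[0.36,-0.315,0.03],1.69,-1],[[0.4,-0.35,0.03],1.69,-1]])

```text
time: 1.35
tool_pos: [0.4453, -0.0429, 0.1751]
ee_rot: [3.141, 0.0, 0.069]
wrist_force: [0.4, -1.0, 0.6]
width: 0.0936
finger_force: 0.0
```

>>> carry_out(steps=[[[0.03,-0.04,0.0],0,-1],[[0.06,-0.09,0.01],0,-1],[[0.09,-0.14,0.02],0,-1],[[0.12,-0.19,0.03],0,-1],[[0.14,-0.225,0.04],0,-1],[[0.15,-0.239,0.045],0,-1],[[0.15,-0.239,0.045],0,-1],[[0.15,-0.239,0.045],0,-1]])

```text
time: 2.35
tool_pos: [0.5781, 0.2027, 0.131]
ee_rot: [3.141, -0.0, 0.067]
wrist_force: [0.6, 0.2, 0.4]
width: 0.0942
finger_force: 0.0
```

```bash
python3 - <<'E'
from bench import robot
from h import *
o=robot.get_obs();print(o["time"],o["tool_pos"],o["ee_rot"])
s=robot.snapshot("wrist");cv2.imwrite("pics/w1.png",s["image"][:,:,::-1])
P=cloud(s).reshape(-1,3);Q=P[(P[:,2]>.08)&(P[:,2]<.1)&(abs(P[:,0]-.577)<.04)&(abs(P[:,1]-.205)<.04)]
print(len(Q),box(Q) if len(Q)>5 else"")
E
```

```text
2.35 [0.57810466 0.20272767 0.13096106] [ 3.14085642e+00 -2.78371600e-04  6.74233193e-02]
1251 (array([576.2, 205.8]), array([14.2, 39.9]), 4.27)
```

View pics/w1.png

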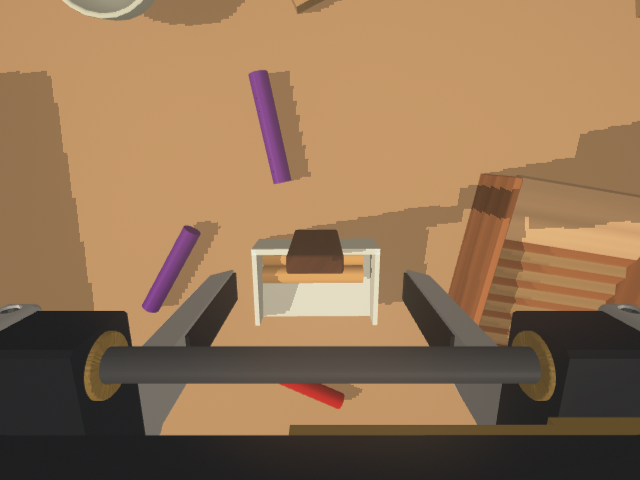

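The wrist view shows the handle centred between the open fingers, at about (315,250). Next I descend and close.

>>> carry_out(steps=[[[-0.001,-0.003,0.02],0,-1],[[-0.001,-0.003,0.05],0,-1],[[-0.001,-0.003,0.07],0,-1],[[-0.001,-0.003,0.08],0,-1],[[-0.001,-0.003,0.08],0,-1],[[-0.001,-0.003,0.08],0,0],[[-0.001,-0.003,0.08],0,0.1],[[-0.001,-0.003,0.08],0,0.2],[[-0.001,-0.003,0.08],0,0.3],[[-0.001,-0.003,0.08],0,0.5]])

```text
time: 3.65
tool_pos: [0.577, 0.2071, 0.0505]
ee_rot: [3.141, -0.0, 0.069]
wrist_force: [-0.0, 0.4, -0.6]
width: 0.0474
finger_force: 0.0
```

>>> carry_out(steps=[[[0,0,0],0,1],[[0,0,0],0,1],[[0,0,0],0,1],[[0,0,-0.001],0,1],[[0,0,-0.002],0,1],[[0,0,-0.003],0,1],[[0,0,-0.004],0,1],[[0,0,-0.004],0,1]])

```text
time: 4.65
tool_pos: [0.5771, 0.2071, 0.0546]
ee_rot: [3.142, -0.0, 0.069]
wrist_force: [-0.9, -0.7, -2.1]
width: 0.0399
finger_force: 30.0
```

```bash
cat >> h.py <<'E'
def tilt(s,o):
    "handle front/back and scoop points relative to grip: slope of scoop side-wall rims along tool x"
    P=cloud(s).reshape(-1,3);y=o["ee_rot"][2];g=o["tool_pos"]
    q=P-g; X=q[:,0]*np.cos(y)+q[:,1]*np.sin(y);Y=-q[:,0]*np.sin(y)+q[:,1]*np.cos(y);Z=P[:,2]
    return X,Y,Z
E
python3 - <<'E'
from bench import robot
from h import *
o=robot.get_obs();print(o["time"],o["tool_pos"],o["width"],o["finger_force"],o["wrist_force"])
for n in("scene","wrist"):
    X,Y,Z=tilt(robot.snapshot(n),o)
    for sg in(-1,1):
        for c in np.arange(-70,10,10):
            m=(abs(Y*sg-.0535)<.0035)&(abs(X*1000-c)<5)&(Z>.01)&(Z<.09)
            if m.sum()>3:print(n,sg,c,m.sum(),np.round(1000*np.percentile(Z[m],95),1))
E
```

```text
4.65 [0.57706185 0.20706951 0.0545664 ] 0.03988676788499792 29.999558329582214 [-0.91785326 -0.74538352 -2.05118553]
scene -1 -60 14 44.2
scene -1 -50 16 44.3
scene -1 -40 17 44.0
scene -1 -30 19 44.8
scene -1 -20 17 44.2
scene -1 -10 19 43.6
scene -1 0 37 43.8
scene 1 -50 6 44.7
scene 1 -40 10 43.8
scene 1 -30 10 44.4
scene 1 -20 10 45.0
scene 1 -10 10 44.2
scene 1 0 21 43.1
wrist -1 -30 24 43.6
wrist -1 -20 230 43.8
wrist -1 -10 138 43.8
wrist -1 0 129 42.9
wrist 1 -30 15 43.7
wrist 1 -20 85 43.8
wrist 1 -10 92 44.1
wrist 1 0 110 43.2
```

The scoop is held level, with both rims at about 44 mm. Next I lift it, then carry it smoothly to behind the ramp and turn it to the rack's yaw.

>>> carry_out(steps=[[[0,0,-0.005],0,1],[[0,0,-0.015],0,1],[[0,0,-0.027],0,1],[[0,0,-0.04],0,1],[[0.001,0.002,-0.052],0,1],[[0.004,0.007,-0.062],0.05,1],[[0.01,0.016,-0.07],0.1,1],[[0.018,0.03,-0.075],0.17,1],[[0.027,0.048,-0.075],0.25,1],[[0.037,0.067,-0.075],0.33,1]])

```text
time: 6.0
tool_pos: [0.6191, 0.141, 0.1288]
ee_rot: [3.141, 0.001, 0.01]
wrist_force: [0.9, -0.1, -2.1]
width: 0.0397
finger_force: 30.0
```

>>> carry_out(steps=[[[0.011,0.018,0],0.07,1],[[0.023,0.037,0],0.15,1],[[0.035,0.057,0],0.22,1],[[0.047,0.077,0],0.3,1],[[0.059,0.096,0],0.37,1],[[0.071,0.115,0],0.44,1],[[0.081,0.132,0],0.5,1],[[0.09,0.146,0],0.55,1],[[0.096,0.156,0],0.59,1],[[0.099,0.161,0],0.6,1]])

```text
time: 7.25
tool_pos: [0.7196, -0.0176, 0.1293]
ee_rot: [-3.141, 0.0, -0.094]
wrist_force: [-1.1, -0.8, -1.4]
width: 0.0399
finger_force: 30.0
```

```bash
cat >> h.py <<'E'
def report(name=None):
    "scoop rim heights along tool x at both sides, rack-frame TCP; saves scene view"
    from bench import robot
    o=robot.get_obs();s=robot.snapshot("scene");P=cloud(s).reshape(-1,3);y=o["ee_rot"][2]
    a=np.deg2rad(-5.3);c=np.array([.5502,-.0011])-.003*np.array([np.cos(a),np.sin(a)])
    f=lambda p:np.stack([(p[...,0]-c[0])*np.cos(a)+(p[...,1]-c[1])*np.sin(a),-(p[...,0]-c[0])*np.sin(a)+(p[...,1]-c[1])*np.cos(a)],-1)*1000
    r=f(P);t=f(o["tool_pos"]);Z=P[:,2]*1000
    print("t",o["time"],"tcp rack",np.round(t,1),"z",np.round(o["tool_pos"][2]*1000,1),"yaw",np.round(np.degrees(y),2),"F",np.round(o["wrist_force"],1),"w",o["width"])
    for sg in(-1,1):
        m0=(abs((r[:,1]-t[1])*sg-53)<3)&(Z>20)
        print("side",sg,[(int(x),float(np.round(np.percentile(Z[m0&(abs(r[:,0]-x)<4)],90),1))) for x in np.arange(t[0]-110,t[0]+12,10) if (m0&(abs(r[:,0]-x)<4)).sum()>2])
    if name:cv2.imwrite(name,cv2.resize(s["image"][170:320,200:400,::-1],(800,600)))
    return s,r,Z,P
E
python3 - <<'E'
from h import *
s,r,Z,P=report("pics/c1.png")
import pickle
d=pickle.load(open("s0.pkl","rb"))
P=cloud(d["top"]).reshape(-1,3)
a=np.deg2rad(-5.3);c=np.array([.5502,-.0011])-.003*np.array([np.cos(a),np.sin(a)])
q=P[:,:2]-c;X=1000*(q[:,0]*np.cos(a)+q[:,1]*np.sin(a));Y=1000*(-q[:,0]*np.sin(a)+q[:,1]*np.cos(a))
for x in range(30,105,4):
    m=(abs(X-x)<2)&(abs(Y)<50);print(x,np.round(np.median(P[m,2])*1000,1),end="; ")
E
```

```text
t 7.25 tcp rack [173.2  -0.7] z 129.3 yaw -5.38 F [-1.1 -0.8 -1.4] w 0.03992604651772096
side -1 [(103, 107.3), (113, 518.4), (123, 519.5), (133, 520.1), (143, 521.2), (153, 522.0), (163, 522.6), (173, 523.3), (183, 522.7)]
side 1 [(63, 513.0), (73, 514.6), (83, 515.8), (93, 516.1), (103, 516.9), (113, 517.7), (123, 518.4), (133, 519.4), (143, 520.6), (153, 521.5), (163, 522.3), (173, 523.2), (183, 522.9)]
30 29.5; 34 28.6; 38 31.6; 42 34.1; 46 35.9; 50 37.5; 54 38.9; 58 39.8; 62 41.5; 66 42.9; 70 44.6; 74 45.6; 78 47.5; 82 49.0; 86 50.5; 90 51.8; 94 51.3; 98 nan; 102 nan;
  return _methods._mean(a, axis=axis, dtype=dtype,
  ret = ret.dtype.type(ret / rcount)
```

View pics/c1.png

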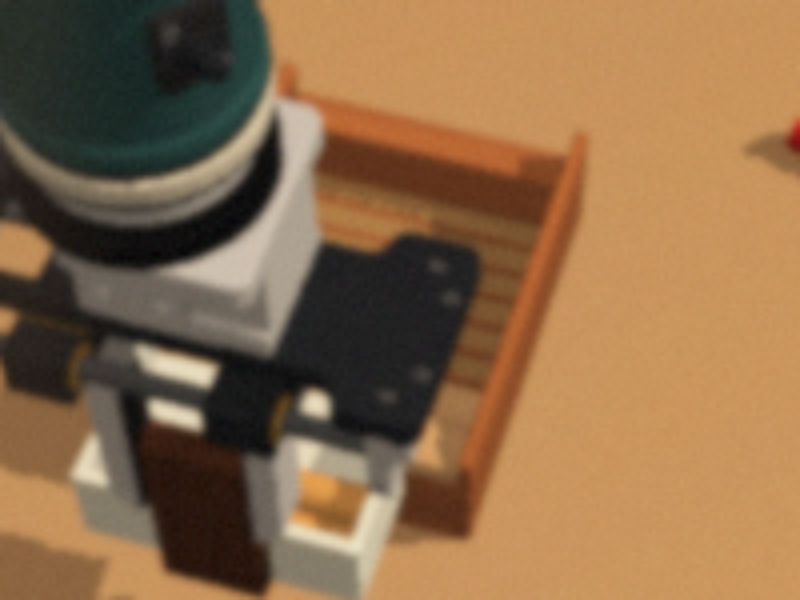

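>>> carry_out(steps=[[[0,0,0.01],0,1],[[0,0,0.025],0,1],[[0,0,0.035],0,1],[[0,0,0.039],0,1],[[-0.004,0,0.039],0,1],[[-0.007,0,0.039],0,1],[[-0.009,0,0.037],0,1],[[-0.011,0,0.035],0,1],[[-0.013,0,0.033],0,1],[[-0.013,0,0.033],0,1]])

```text
time: 8.55
tool_pos: [0.7065, -0.0159, 0.097]
ee_rot: [3.142, -0.001, -0.093]
wrist_force: [0.0, 0.4, -1.7]
width: 0.0396
finger_force: 30.0
```

```bash
sed -i 's/&(Z>20)$/\&(Z>20)\&(Z<150)/' h.py; python3 - <<'E'
from h import *
s,r,Z,P=report()
from bench import robot
w=robot.snapshot("wrist");cv2.imwrite("pics/w2.png",w["image"][:,:,::-1])
E
```

```text
t 8.55 tcp rack [160.   -0.3] z 97.0 yaw -5.36 F [ 0.   0.4 -1.7] w 0.039568138251454735
side -1 [(90, 69.7), (100, 84.5), (140, 86.3), (150, 85.9), (160, 83.8)]
side 1 [(50, 39.7), (60, 40.8), (90, 40.9), (120, 59.5), (130, 74.2), (140, 86.3), (150, 85.4), (160, 83.7)]
```

View pics/w2.png

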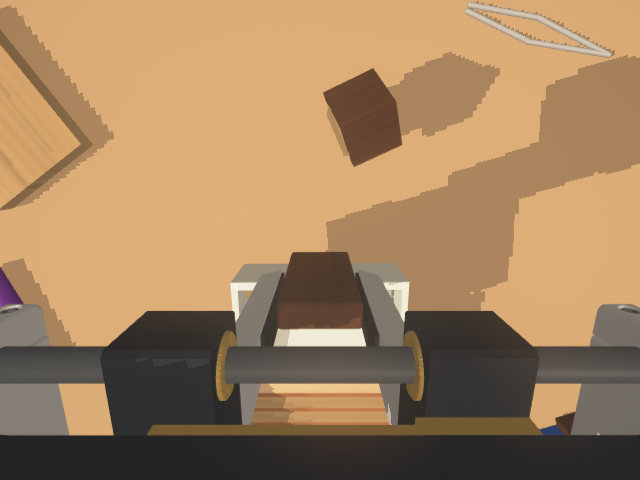

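```bash
python3 - <<'E'
from h import *
from bench import robot
o=robot.get_obs();a=np.deg2rad(-5.3);c=np.array([.5502,-.0011])-.003*np.array([np.cos(a),np.sin(a)])
s=robot.snapshot("wrist");P=cloud(s)
q=P[...,:2]-c;X=1000*(q[...,0]*np.cos(a)+q[...,1]*np.sin(a));Y=1000*(-q[...,0]*np.sin(a)+q[...,1]*np.cos(a));Z=P[...,2]*1000
for u in(237,320,403):
  print(u,[(v,int(X[v,u]),int(Y[v,u]),int(Z[v,u]),s["image"][v,u].tolist()) for v in list(range(255,346,6))+[384,390,398,406,414]])
t=robot.snapshot("top");cv2.imwrite("pics/t2.png",cv2.resize(t["image"][100:310,240:520,::-1],(800,600)))
E
```

```text
237 [(255, 149, 69, 1, [221, 175, 121]), (261, 143, 69, 0, [221, 175, 121]), (267, 138, 70, 0, [221, 175, 121]), (273, 156, 53, 67, [166, 148, 121]), (279, 156, 50, 78, [151, 141, 121]), (285, 154, 49, 85, [242, 237, 220]), (291, 151, 49, 85, [229, 222, 197]), (297, 147, 49, 85, [240, 236, 217]), (303, 142, 49, 84, [241, 236, 218]), (309, 138, 50, 84, [241, 237, 220]), (315, 135, 50, 85, [241, 237, 219]), (321, 169, 30, 159, [128, 120, 109]), (327, 168, 29, 163, [127, 119, 109]), (333, 168, 28, 167, [127, 119, 109]), (339, 168, 28, 170, [126, 119, 108]), (345, 168, 26, 175, [122, 111, 95]), (384, 173, 20, 202, [48, 45, 43]), (390, 170, 20, 200, [48, 44, 42]), (398, 168, 20, 200, [47, 44, 43]), (406, 167, 20, 201, [46, 44, 42]), (414, 164, 20, 201, [45, 43, 42])]
320 [(255, 165, -1, 57, [83, 61, 45]), (261, 165, -1, 71, [81, 59, 44]), (267, 165, -1, 83, [80, 59, 43]), (273, 165, -1, 94, [78, 57, 43]), (279, 165, 0, 104, [78, 57, 44]), (285, 166, 0, 113, [77, 57, 44]), (291, 165, 0, 121, [76, 56, 43]), (297, 165, 0, 128, [75, 56, 43]), (303, 164, 0, 133, [87, 63, 47]), (309, 162, 0, 13
[... 495 characters left out ...]
138, -72, 0, [171, 133, 94]), (273, 132, -72, 0, [163, 135, 103]), (279, 156, -52, 80, [147, 139, 120]), (285, 154, -51, 83, [244, 244, 233]), (291, 150, -51, 84, [242, 238, 219]), (297, 147, -51, 85, [242, 238, 219]), (303, 142, -52, 84, [242, 238, 219]), (309, 139, -52, 85, [241, 237, 219]), (315, 134, -52, 84, [241, 237, 219]), (321, 168, -32, 158, [187, 178, 156]), (327, 168, -31, 163, [123, 116, 106]), (333, 168, -30, 167, [104, 98, 90]), (339, 184, -21, 199, [92, 80, 63]), (345, 184, -21, 201, [113, 91, 56]), (384, 173, -22, 201, [53, 47, 43]), (390, 171, -22, 202, [53, 47, 42]), (398, 169, -22, 202, [53, 48, 43]), (406, 167, -22, 202, [53, 46, 42]), (414, 165, -22, 203, [51, 45, 40])]
```

View pics/t2.png

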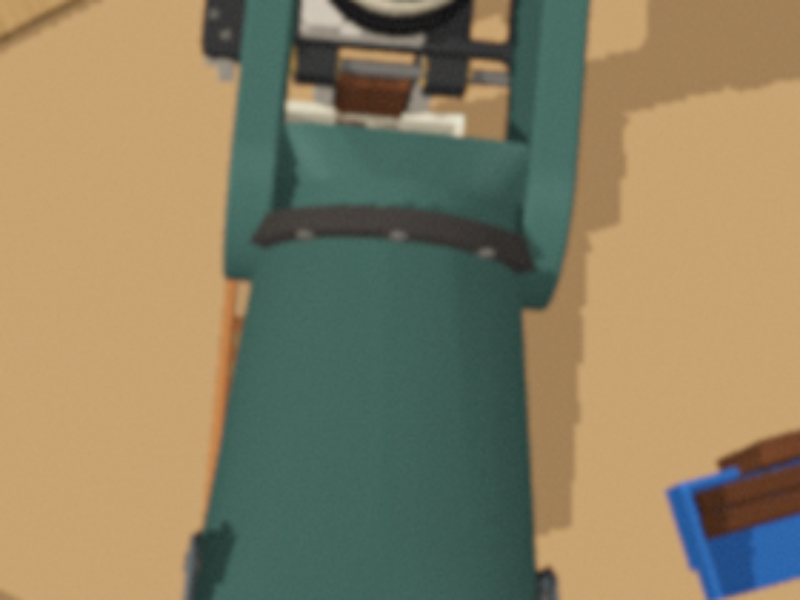

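The scoop is still level (the handle's back face is vertical) and nothing has touched. Its front underside must be relieved, so the lip passes over the ramp's edge. I'll probe further in, in small steps, watching the force.

>>> carry_out(steps=[[[0,0,0.004],0,1],[[-0.003,0,0.004],0,1],[[-0.006,0,0.004],0,1],[[-0.009,0,0.004],0,1],[[-0.009,0,0.004],0,1]])

```text
time: 9.38
tool_pos: [0.6972, -0.015, 0.0927]
ee_rot: [3.142, -0.0, -0.093]
wrist_force: [-0.5, -0.4, -1.6]
width: 0.0402
finger_force: 30.0
```

```bash
cat >> h.py <<'E'
def pose():
    "scoop pitch from the wrist view: fit handle back face and rim lines (rack frame, mm)"
    from bench import robot
    o=robot.get_obs();a=np.deg2rad(-5.3);c=np.array([.5502,-.0011])-.003*np.array([np.cos(a),np.sin(a)])
    f=lambda p:(1000*((p[...,0]-c[0])*np.cos(a)+(p[...,1]-c[1])*np.sin(a)),1000*(-(p[...,0]-c[0])*np.sin(a)+(p[...,1]-c[1])*np.cos(a)))
    tx,ty=f(o["tool_pos"]);tz=1000*o["tool_pos"][2]
    s=robot.snapshot("wrist");P=cloud(s);X,Y=f(P);Z=P[...,2]*1000
    im=s["image"].astype(int)
    print("t",o["time"],"tcp",np.round([tx,ty,tz],1),"F",np.round(o["wrist_force"],1))
    m=(im.min(-1)>190)&(abs(abs(Y-ty)-51)<4)&(Z>25)&(Z<150)
    if m.sum()>20:
        A=np.polyfit(X[m],Z[m],1);print("rim slope deg",np.round(np.degrees(np.arctan(A[0])),1),m.sum(),"X",np.round(np.percentile(X[m],[2,98])),"z at",np.round(np.polyval(A,tx),1))
    m=(abs(Y-ty)<12)&(im.max(-1)<125)&(Z<150)&(Z>tz-60)&(abs(X-tx)<60)
    q=np.stack([X[m],Z[m]],1);r=cv2.minAreaRect(q.astype(np.float32));print("handle",np.round(r[0]),np.round(r[1]),round(r[2],1))
    v=[(int(X[k,320]),int(Z[k,320])) for k in range(328,348,3)]+[(int(X[k,320]),int(Z[k,320])) for k in range(384,420,6)];print("col320",v)
    return s
E
python3 - <<'E'
from h import *
pose()
E
```

```text
t 9.375 tcp [150.7  -0.3  92.7] F [-0.5 -0.4 -1.6]
rim slope deg -0.2 494 X [125. 147.] z at 81.0
handle [156.  89.] [14. 89.] 8.4
col320 [(143, 130), (102, 57), (99, 58), (97, 58), (96, 60), (93, 59), (91, 59), (42, 36), (32, 30), (26, 30), (22, 31), (12, 27), (6, 27)]
```

>>> carry_out(steps=[[[-0.003,0,0],0,1],[[-0.006,0,0],0,1],[[-0.009,0,0],0,1],[[-0.009,0,0],0,1]])

```text
time: 9.93
tool_pos: [0.6907, -0.0146, 0.0936]
ee_rot: [3.141, -0.007, -0.094]
wrist_force: [4.4, -1.0, -3.3]
width: 0.0398
finger_force: 30.0
```

```bash
python3 - <<'E'
from h import *
pose()
E
```

```text
t 9.925 tcp [144.2  -0.4  93.6] F [ 4.4 -1.  -3.3]
rim slope deg 1.6 505 X [118. 141.] z at 82.0
handle [150.  91.] [13. 87.] 9.5
col320 [(136, 130), (94, 56), (92, 57), (90, 58), (88, 58), (87, 60), (84, 59), (31, 29), (26, 29), (22, 32), (11, 26), (7, 28), (-3, 23)]
```

Contact is made at the scoop's foot: 4.4 N in +x, and the lip is starting to go down. Next I follow an arc about the ramp's edge, stopping just short of pouring to check.

>>> carry_out(steps=[[[-0.001,0,-0.002],0,1],[[-0.003,0,-0.005],0,1],[[-0.005,0,-0.007],0,1],[[-0.007,0,-0.009],0,1],[[-0.009,0,-0.011],0,1],[[-0.009,0,-0.011],0,1]])

```text
time: 10.72
tool_pos: [0.6794, -0.0133, 0.1041]
ee_rot: [3.141, -0.0, -0.093]
wrist_force: [3.8, -1.0, -1.0]
width: 0.0398
finger_force: 30.0
```

```bash
python3 - <<'E'
from h import *
pose()
E
```

```text
t 10.725 tcp [132.8  -0.3 104.1] F [ 3.8 -1.  -1. ]
rim slope deg 7.7 540 X [104. 136.] z at 91.6
handle [144. 102.] [14. 88.] 16.2
col320 [(83, 64), (81, 64), (79, 64), (76, 63), (73, 63), (72, 64), (54, 40), (8, 25), (3, 27), (-6, 22), (-10, 25), (-21, 19), (-26, 21)]
```

The pivot works: tilt is 7.7° and the lip is 10 mm or so over the ramp. I continue slowly into the pour.

>>> carry_out(steps=[[[-0.002,0,-0.0015],0,1],[[-0.004,0,-0.003],0,1],[[-0.006,0,-0.004],0,1],[[-0.008,0,-0.005],0,1],[[-0.01,0,-0.0055],0,1],[[-0.012,0,-0.006],0,1],[[-0.0135,0,-0.007],0,1],[[-0.015,0,-0.0075],0,1],[[-0.015,0,-0.0075],0,1],[[-0.015,0,-0.0075],0,1]])

```text
time: 12.02
tool_pos: [0.6644, -0.0119, 0.1112]
ee_rot: [3.142, 0.0, -0.093]
wrist_force: [3.9, -1.5, -1.1]
width: 0.0398
finger_force: 30.0
```

```bash
python3 - <<'E'
from h import *
s=pose();cv2.imwrite("pics/w3.png",s["image"][:,:,::-1])
E
```

```text
t 12.025 tcp [117.8  -0.2 111.2] F [ 3.9 -1.5 -1.1]
rim slope deg 17.5 582 X [ 89. 129.] z at 96.6
handle [136. 111.] [14. 88.] 23.9
col320 [(51, 40), (47, 37), (44, 36), (40, 35), (37, 33), (31, 28), (28, 29), (-12, 25), (-22, 19), (-27, 21), (-39, 15), (-45, 16), (-55, 13)]
```

View pics/w3.png

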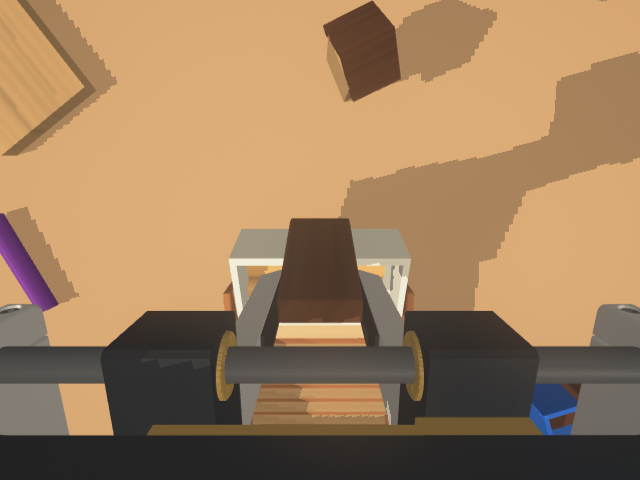

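Orange is still visible inside the scoop at (258,270) and (370,270), so the dowels have not left yet at 17°. I tip further.

>>> carry_out(steps=[[[-0.0015,0,-0.0007],0,1],[[-0.003,0,-0.0014],0,1],[[-0.005,0,-0.002],0,1],[[-0.007,0,-0.0025],0,1],[[-0.009,0,-0.003],0,1],[[-0.011,0,-0.0035],0,1],[[-0.013,0,-0.004],0,1],[[-0.015,0,-0.0045],0,1],[[-0.015,0,-0.0045],0,1],[[-0.015,0,-0.0045],0,1]])

```text
time: 13.32
tool_pos: [0.6493, -0.0106, 0.1156]
ee_rot: [3.141, 0.001, -0.094]
wrist_force: [2.0, -0.8, -1.5]
width: 0.0398
finger_force: 30.0
```

```bash
python3 - <<'E'
from h import *
s=pose();w=s["image"][200:460,200:440]
from bench import robot
t=robot.snapshot("scene")["image"][170:320,200:400]
cv2.imwrite("pics/w4.png",np.hstack([cv2.resize(w,(400,433)),cv2.resize(t,(400,433))])[:,:,::-1])
E
```

```text
t 13.325 tcp [102.6  -0.3 115.6] F [ 2.  -0.8 -1.5]
rim slope deg 26.4 752 X [ 75. 121.] z at 91.6
handle [126. 116.] [14. 87.] 32.7Traceback (most recent call last):
  File "<stdin>", line 2, in <module>
  File "h.py", line 40, in pose
    v=[(int(X[k,320]),int(Z[k,320])) for k in range(328,348,3)]+[(int(X[k,320]),int(Z[k,320])) for k in range(384,420,6)];print("col320",v)
                                                                  ~~~^^^^^^^^^^
ValueError: cannot convert float NaN to integer
```

>>> carry_out(steps=[[[-0.0015,0,-0.0002],0,1],[[-0.003,0,-0.0005],0,1],[[-0.005,0,-0.0005],0,1],[[-0.007,0,-0.0005],0,1],[[-0.009,0,-0.0005],0,1],[[-0.011,0,-0.0005],0,1],[[-0.013,0,-0.0005],0,1],[[-0.015,0,-0.0005],0,1],[[-0.015,0,-0.0005],0,1],[[-0.015,0,-0.0005],0,1]])

```text
time: 14.62
tool_pos: [0.6347, -0.0092, 0.1164]
ee_rot: [3.141, -0.0, -0.093]
wrist_force: [2.7, -0.1, 4.3]
width: 0.0399
finger_force: 30.0
```

```bash
sed -i '/col320/d' h.py; python3 - <<'E'
from h import *
s=pose();w=s["image"][200:460,200:440]
from bench import robot
t=robot.snapshot("scene")["image"][170:320,200:400]
cv2.imwrite("pics/w4.png",np.hstack([cv2.resize(w,(400,433)),cv2.resize(t,(400,433))])[:,:,::-1])
E
```

```text
t 14.625 tcp [ 87.9  -0.2 116.4] F [ 2.7 -0.1  4.3]
rim slope deg 33.3 776 X [ 60. 113.] z at 86.7
handle [117. 120.] [13. 87.] 40.7
```

View pics/w4.png

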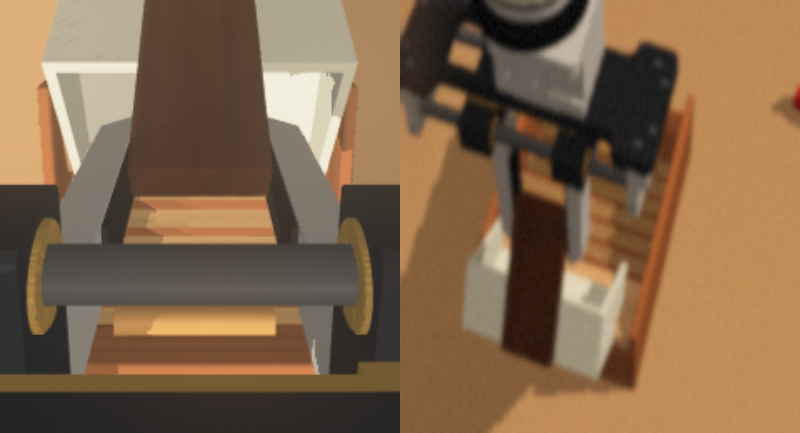

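The scoop is empty (33°), and a dowel is seen low on the bed. I lift clear, move back and check the rack.

>>> carry_out(steps=[[[0.002,0,-0.004],0,1],[[0.004,0,-0.012],0,1],[[0.006,0,-0.025],0,1],[[0.006,0,-0.04],0,1],[[0.006,0,-0.06],0,1],[[0.006,0.02,-0.075],0,1],[[0.006,0.05,-0.08],0,1],[[0.006,0.08,-0.08],0,1],[[0.006,0.11,-0.08],0,1],[[0.006,0.14,-0.08],0,1]])

```text
time: 15.98
tool_pos: [0.627, -0.1516, 0.1968]
ee_rot: [3.141, -0.0, -0.095]
wrist_force: [0.1, -1.1, -1.6]
width: 0.0398
finger_force: 30.0
```

```bash
python3 - <<'E'
from h import *
from bench import robot
print(robot.get_obs()["tool_pos"])
t=robot.snapshot("top");s=robot.snapshot("scene")
cv2.imwrite("pics/t5.png",np.hstack([cv2.resize(t["image"][150:330,280:520],(400,300)),cv2.resize(s["image"][170:320,180:380],(400,300))])[:,:,::-1])
E
```

```text
[ 0.62697288 -0.15158909  0.19675821]
```

View pics/t5.png

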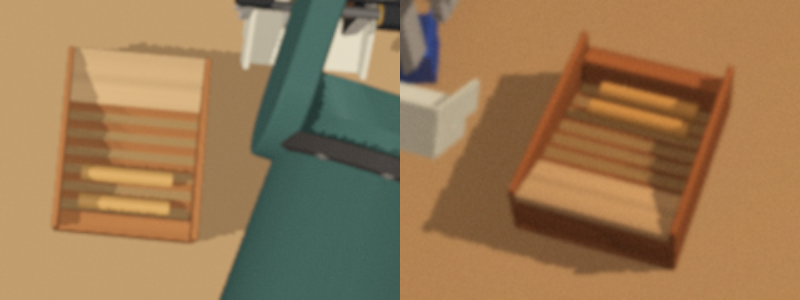

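Both dowels lie in separate grooves (left panel, at about (125,177) and (135,207)). Next I bring the scoop to the free bench beside the rack.

>>> carry_out(steps=[[[0.01,0.008,0.01],0,1],[[0.025,0.018,0.03],0,1],[[0.036,0.026,0.055],0,1],[[0.042,0.03,0.08],0,1],[[0.042,0.03,0.1],0,1],[[0.042,0.03,0.113],0,1],[[0.042,0.03,0.12],0,1],[[0.042,0.03,0.124],0,1],[[0.042,0.03,0.124],0,1]])

```text
time: 17.2
tool_pos: [0.6668, -0.1829, 0.0726]
ee_rot: [3.141, -0.001, -0.093]
wrist_force: [-0.1, -0.6, -0.7]
width: 0.0396
finger_force: 30.0
```

```bash
python3 - <<'E'
from h import *
pose()
E
```

```text
t 17.2 tcp [ 135.9 -170.3   72.6] F [-0.1 -0.6 -0.7]
rim slope deg 29.1 618 X [108. 161.] z at 48.5
handle [165.  76.] [14. 89.] 39.0
```

>>> carry_out(steps=[[[0,0,0.004],0,1],[[0.002,0,0.007],0,1],[[0.007,0,0.009],0,1],[[0.012,0,0.0105],0,1],[[0.017,0,0.012],0,1],[[0.022,0,0.0135],0,1],[[0.027,0,0.015],0,1],[[0.032,0,0.017],0,1],[[0.036,0,0.019],0,1],[[0.036,0,0.019],0,1]])

```text
time: 18.5
tool_pos: [0.7046, -0.1865, 0.0568]
ee_rot: [3.141, -0.006, -0.093]
wrist_force: [-1.1, 0.3, 7.5]
width: 0.0403
finger_force: 30.0
```

```bash
python3 - <<'E'
from h import *
pose()
E
```

```text
t 18.5 tcp [ 173.8 -170.4   56.8] F [-1.1  0.3  7.5]
rim slope deg 10.3 587 X [145. 181.] z at 45.0
handle [189.  50.] [ 14. 100.] 15.2
```

>>> carry_out(steps=[[[0.003,0,0.001],0,1],[[0.006,0,0.002],0,1],[[0.009,0,0.003],0,1],[[0.011,0,0.0045],0,1],[[0.012,0,0.006],0,1],[[0.012,0,0.006],0,1]])

```text
time: 19.3
tool_pos: [0.7164, -0.1876, 0.0507]
ee_rot: [3.141, -0.006, -0.093]
wrist_force: [0.6, 1.3, 6.6]
width: 0.04
finger_force: 30.0
```

```bash
python3 - <<'E'
from h import *
pose()
E
```

```text
t 19.3 tcp [ 185.7 -170.4   50.7] F [0.6 1.3 6.6]
rim slope deg 2.4 503 X [160. 187.] z at 40.5
handle [196.  49.] [14. 89.] 11.0
```

>>> carry_out(steps=[[[0.001,0,0.001],0,1],[[0.002,0,0.002],0,1],[[0.002,0,0.003],0,1],[[0.002,0,0.003],0,1],[[0.002,0,0.001],0,0.2],[[0.002,0,0],0,-0.5],[[0.002,0,0],0,-1],[[0.002,0,0],0,-1],[[0.002,0,0],0,-1],[[0.002,0,0],0,-1]])

```text
time: 20.6
tool_pos: [0.7162, -0.1875, 0.0467]
ee_rot: [-3.142, 0.0, -0.094]
wrist_force: [-0.5, -0.7, 0.3]
width: 0.0865
finger_force: 0.0
```

>>> carry_out(steps=[[[0,0,-0.01],0,-1],[[0,0,-0.03],0,-1],[[0,0,-0.06],0,-1],[[0,0,-0.09],0,-1],[[-0.03,0,-0.13],0,-1],[[-0.08,0.04,-0.15],0,-1],[[-0.12,0.08,-0.15],0,-1],[[-0.16,0.12,-0.15],0,-1],[[-0.2,0.16,-0.15],0,-1],[[-0.2,0.16,-0.15],0,-1]])

```text
time: 21.85
tool_pos: [0.5001, -0.331, 0.1998]
ee_rot: [3.139, -0.003, -0.099]
wrist_force: [0.4, 0.5, -0.1]
width: 0.0942
finger_force: 0.0
```

```bash
python3 - <<'E'
from h import *
from bench import robot
o=robot.get_obs();print(o["time"],o["tool_pos"],o["width"],o["wrist_force"])
t=robot.snapshot("top");s=robot.snapshot("scene")
cv2.imwrite("pics/t6.png",np.hstack([cv2.resize(t["image"][150:330,280:520],(400,300)),cv2.resize(s["image"][170:320,100:340],(400,300))])[:,:,::-1])
P=cloud(s).reshape(-1,3);Q=P[(abs(P[:,0]-.69)<.07)&(abs(P[:,1]+.185)<.075)&(P[:,2]>.015)&(P[:,2]<.11)]
print(box(Q),np.percentile(Q[:,2],[50,99]),box(Q[Q[:,2]>.08]))
for x in range(640,740,10):
    m=(abs(Q[:,0]*1000-x)<5)&(Q[:,2]<.055);print(x,np.round(np.percentile(Q[m,2],95)*1000,1) if m.sum()>5 else None,end="; ")
E
```

```text
21.85 [ 0.50008997 -0.33100616  0.19976404] 0.09415839917505854 [ 0.37901703  0.50812935 -0.11701854]
(array([ 690.4, -185.5]), array([109.9,  82. ]), 84.93) [0.0293618  0.08974491] (array([ 723.1, -188.3]), array([41.6, 15.4]), 82.78)
640 None; 650 37.8; 660 38.2; 670 38.0; 680 38.6; 690 39.7; 700 39.8; 710 39.8; 720 41.6; 730 52.7;
```

View pics/t6.png

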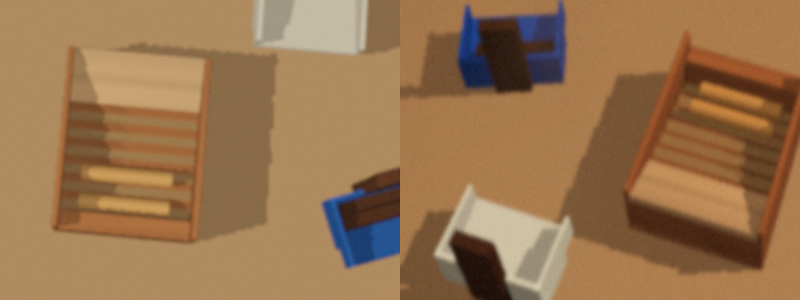

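The scoop stands upright and empty (rims about 38 mm, handle top about 89 mm), and both dowels rest in separate grooves. The gripper is open and clear of everything, so I hand in.

```bash
python3 -c "
from bench import robot
print(robot.close_job())"
```

```text
the job is handed in; nothing more can be done
None
```

The job is handed in: both dowels rolled out into separate grooves of the rack, and the empty white scoop stands upright on the bench, released, at about 22 s on the robot's clock (the largest tilt I measured was about 33°, just under the suggested 35–45°).

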